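# Tip a tall packet over and load it into the packet magazine

## Robot

A 6-joint arm with a two-finger parallel gripper is mounted at the origin on the work surface; the furniture and walls round the work are solid. World frame = base frame: x ahead of the robot, y to its left, z up, the work surface at z = 0. Lengths are in m, angles in degrees, forces in N, time in s.
With the tool pointing down it reaches from about 0.275 to 0.75 m from the base axis. Payload 10.2 kg.
Tool frame: the origin (TCP) lies midway between the tips of the shut fingers; the grasp point (between the pads) lies 19 mm behind it; z points along the fingers, y is the line along which they close (so a half turn about z gives the same grasp; the last joint's range is limited). The gripper opens to 88 mm and grips with 3 to 60 N. Pads are 18 mm wide; open, the fingers measure 123 mm over their backs; the gripper's body (75 mm by 187 mm) begins 45 mm behind the grasp point.
Start: joints at [-89.232, 17.928, 85.812, -0, 76.261, -12.8], TCP at [0.123, -0.51, 0.2] pointing down, gripper open.
Joint ranges: [-168.41, 168.41], [-55.51, 124.54], [10.69, 146.95], [-70.63, 250.63], [1, 178], [-165.06, 165.06]. Speed limits (degrees/s): [136.94, 136.94, 172.46, 180, 180, 180].

## Interface

Orientations are given as [roll, pitch, yaw] about the fixed x, y, z axes, in that order (R = Rz(yaw) Ry(pitch) Rx(roll)).
In Python, from workcell import sense, get_image, camera_model, hand_in gives the robot as it stands.
- The arm moves only by the tool send_rows, never from a script. Its argument "series" is a list that holds one entry, the list of rows, each a list of 5 numbers: the finger opening in mm, from 0 to 88.1, then the shift along the tool's x, y, z in mm, then the turn about the tool's z in rad. A call has exactly 5 rows; each row is the pose to reach, as a shift and turn from the pose commanded when the call began, along the tool's axes at that moment; what a row does not reach only later rows make up. A row lasts 1/12 s, in which the tool goes at most 41.7 mm and 7.16 degrees, less where a joint would pass 70% of its speed; a pose out of reach is approached as far as the arm can. A call with a gripper value outside its range is refused whole. The fingers move at their own pace and stop on an object; the grip force is fixed at half the most. Time passes only in rows, so rows that repeat a pose let the fingers close, or fill a call up. It gives the time, the measured TCP pose, the force, the opening and the grip force at its end, in the units of the state.
- sense(): the state, without advancing time (a new reading comes with each control period).
- get_image(name): name is "side" or "top" or "wrist"; returns the picture (384x512x3 uint8, red, green, blue); there is no depth.
- camera_model(name): a dict with "mtx" (3x3 intrinsics, pixels), "R" (3x3) and "t" (3): a world point X has camera coordinates R X + t. Camera axes: x right, y down, z forward; pixel columns grow to the right and rows downward; lengths in m; the calibration is good to about 2 mm. A picture is of the moment at which its call begins: read the wrist's pose just before it. camera_model takes no time and is no camera call; for the wrist camera it gives the pose at the moment of the call.
- hand_in(): hands the job in; it is judged then, once.
The state is a dict: "time": time; "joints": joint angles; "dq": joint speeds; "effort": joint torques, N m; "ee_pos": TCP position; "tcp_rot": TCP orientation; "contact_force": force on the tool from outside, world axes, zero at the start; "torque": the same for the moment, N m; "opening": opening from 0.0 (shut) to 1.0 (fully open); "grip_force": force on a finger pad.
Only numpy, scipy, OpenCV 4.12 (cv2) and the standard library are available. Lean on these libraries where they do the work, as an engineer would, in place of code of your own. Each camera call takes 0.05 s, during which the arm holds its last target. There are 200 camera calls.

## Task

The tall packet standing in the small open carton belongs in the sheet-metal packet magazine. Lift it out by its upper end and stand it upright on the clear bench, let go, tip it over onto its broad side by pushing it near the top, then take it again as it lies and load it flat into the magazine on top of the packet already there, its length along the magazine's length. Leave the other things on the bench standing where they are.

Things in the scene. Friction and masses are not known exactly. Their poses are not given: they have to be found in the camera images.
- packet: Packet to load: tall stiff green and white box, 58 x 38 x 128 mm (a paper edge up to 134), 0.06 to 0.13 kg, balanced at mid height. Starts upright in the open carton, its upper 60 mm above the rim. Origin: centre of its foot; z up the packet, x along its 58 mm width, y along its 38 mm thickness: the broad faces look to +y and -y.
- packet_middle (a point): Middle of the packet to load, 64 mm along its z from the foot. Pushed square on a broad face near the top, the packet tips over its bottom edge once it leans about 17 degrees, and then lies 38 mm high.
- packet_low: A second packet of the same kind and size, lying on its broad side at the bottom of the magazine. Same axes and origin as the first (origin at the centre of its foot end).
- packet_low_middle (a point): Middle of the packet that lies in the magazine.
- carton: Small open brown cardboard carton, fixed to the bench, outside 114 (x) x 129 (y) x 69 mm high, no flaps; inside about 95 x 108 mm, floor 2 mm thick. Origin: centre of its underside, z up.
- magazine: Gravity-feed packet magazine of bare sheet metal, screwed to the bench, open at the top. Origin: centre of its underside; z up, y along its length, -x is the front with the dispensing slot. Inner room 144 mm (y) x 68 mm (x). End walls at +y and -y, 86 mm high; walls and lips flare outward at the top, up to 99 mm high and 10 mm outward.
- magazine_floor (a point): Middle of the magazine's inner floor, 4 mm above the bench. At each of the magazine's four corners a lip 20 mm wide (along y) closes front or back; the middle 104 mm of front and back are open for fingers. The lower packet's top is 42 mm above the bench; a packet laid on it has its middle 61 mm above the bench.
- clear_bench (a point): Fixed point on the bench surface, middle of the clear patch between the carton and the magazine, 160 mm (x) x 260 mm (y), on which nothing stands.
- glue_bottle: Bystander: glue bottle, 36 x 50 x 169 mm, loose, behind the clear patch. Origin under its centre.
- can_lidded: Bystander: small can with a lid, 68 mm across, 62 mm high, loose, behind the clear patch. Origin under its centre.
- tape_measure: Bystander: pocket tape measure lying on its side, 67 x 74 x 35 mm, loose, between the clear patch and the robot. Origin under its centre.
- castor: Bystander: loose black castor, 45 x 56 x 36 mm, between the clear patch and the robot. Origin under its centre.
- tape_roll: Bystander: small roll of black tape lying flat, 53 mm across, 19 mm high, loose, behind the clear patch. Origin under its centre.

How it is judged (in metres and radians):
On the way, in this order (a step that is already met when the one before it is completed fails the run):
1. the packet stands upright on the bench outside the carton and the magazine, let go (angle between packet's own z axis and vertical below 0.08 rad and height (world z) of packet below 0.006 m and horizontal distance between packet and carton above 0.1 m and horizontal distance between packet and magazine above 0.1 m and contact force between packet and the fingers below 0.05 N and linear speed of packet below 0.02 m/s), for 0.2 s.
2. it tips over its bottom edge, which stays on the bench (angle between packet's own z axis and vertical between 0.4 and 1.3 rad and height (world z) of packet below 0.026 m), for 0.02 s.
3. it lies on its broad side on the bench, let go and at rest (angle between the y axis of packet and the z axis of magazine, either way round below 0.1 rad and height (world z) of packet_middle below 0.025 m and contact force between packet and the fingers below 0.05 N and linear speed of packet below 0.02 m/s), for 0.2 s.
At the end, for the whole second after the job is handed in: The packet lies flat (0.1 rad) on its broad side on the lower packet in the magazine, middle within 14 mm of the magazine's middle and 54 to 67 mm high, lengths aligned within 0.17 rad; the lower packet is still on the floor, middle within 20 mm; at rest, let go (horizontal distance between packet_middle and magazine_floor below 0.014 m and z of packet_middle in the frame of magazine between 0.054 and 0.067 m and angle between the y axis of packet and the z axis of magazine, either way round below 0.1 rad and angle between the z axis of packet and the y axis of magazine, either way round below 0.17 rad and horizontal distance between packet_low_middle and magazine_floor below 0.02 m and height (world z) of packet_low_middle below 0.029 m and linear speed of packet below 0.02 m/s and angular speed of packet below 0.2 rad/s); the robot touches nothing.
It fails at once if the standing packet is pushed or gripped in its lower half (grasp point below its balance point) (angle between packet's own z axis and vertical below 0.25 rad and contact force between packet and the fingers above 0.3 N and z of the grasp point in the frame of packet below 0.064 m).
It fails at once if a bystander is moved more than 30 mm or knocked over (distance of any of glue_bottle, can_lidded, tape_measure, castor, tape_roll from where it was at the start of the episode above 0.03 m or angle between any of glue_bottle, can_lidded's own z axis and vertical above 0.6 rad).
It also fails if it takes over 64 s, if anything falls off the work surface, if the arm or the gripper's body presses on something with over 40 N, if the wrist force passes 120 N, or if a joint passes its speed limit or range.

## Working session

There is one attempt and no reset: what is moved stays moved. The work goes in short steps, Python scripts to look and compute and a tool call to move; the robot and the scene stay as the last step left them, time stands still between calls to the robot, and variables do not carry over. Pictures are saved under pics/ and viewed, at most 10 in all, crops included, and the job is handed in when it is done.

Besides the shell and the picture viewer there is one more tool, called in YAML: its name, and indented under it one key for each argument. send_rows: Moves the arm, as the interface text tells. Its arguments: {"type":"object","properties":{"series":{"type":"array","items":{"type":"array","items":{"type":"array","items":{"type":"number"}}}}},"required":["series"]}

```bash
mkdir -p pics; cat > h.py <<'E'
import numpy as np, cv2
from workcell import sense, get_image, camera_model, hand_in
def snap(n,f):
    m=camera_model(n); im=get_image(n); cv2.imwrite('pics/'+f,im[:,:,::-1]); return im,m
def back(m,uv,z):
    K,R,t=[np.array(m[k]) for k in('mtx','R','t')]
    c=-R.T@t; d=R.T@np.linalg.inv(K)@np.array([uv[0],uv[1],1.]); return c+d*(z-c[2])/d[2]
def proj(m,X):
    K,R,t=[np.array(m[k]) for k in('mtx','R','t')]
    p=K@(R@np.array(X)+t); return p[:2]/p[2]
E
python3 - <<'E'
from h import *
s=sense();print({k:np.round(v,3) for k,v in s.items()})
for n in('top','side'):
    im,m=snap(n,n+'0.png'); R=np.array(m['R']);print(n,np.round(-R.T@m['t'],3),np.round(R[2],3))
E
```

```text
{'time': np.float64(0.0), 'joints': array([-8.9232e+01,  1.7961e+01,  8.5854e+01,  1.0000e-03,  7.6259e+01,
       -1.2800e+01]), 'dq': array([ 0.06 ,  0.017, -0.057,  0.066, -0.066, -0.006]), 'effort': array([-0.0000e+00, -4.0221e+01, -2.5227e+01,  6.9000e-02,  3.5000e-02,
       -0.0000e+00]), 'ee_pos': array([ 0.123, -0.51 ,  0.2  ]), 'tcp_rot': array([-1.79928e+02, -1.70000e-02,  1.35680e+01]), 'contact_force': array([-0.18 , -0.253,  0.992]), 'torque': array([0.002, 0.032, 0.007]), 'grip_force': np.float64(0.0), 'opening': np.float64(1.0)}
top [0.422 0.021 1.235] [ 0.108 -0.009 -0.994]
side [0.259 0.77  0.762] [ 0.264 -0.705 -0.658]
```

View pics/top0.png

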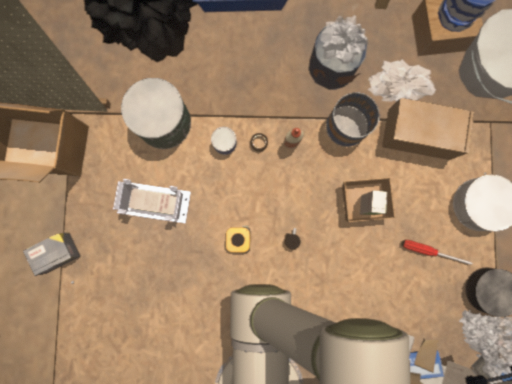

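View pics/side0.png

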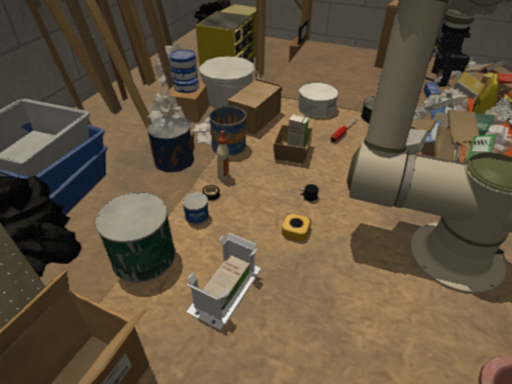

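The top view shows the carton near (368,202) with the packet top at (378,203), and the magazine near (152,202). The bystanders are the can (223,139), tape roll (259,142), glue bottle (293,136), tape measure (238,240) and castor (292,240). I'll zoom in on the carton and magazine.

```bash
python3 - <<'E'
from h import *
im=cv2.imread('pics/top0.png')
a=cv2.resize(im[170:235,330:410],(800,650),interpolation=cv2.INTER_CUBIC)[:,:]
b=cv2.resize(im[170:235,110:195],(850,650),interpolation=cv2.INTER_CUBIC)
o=np.vstack([cv2.resize(a,(360,292)),cv2.resize(b,(382,292))[:,:360]]) if 0 else np.hstack([cv2.resize(a,None,fx=.48,fy=.48),cv2.resize(b,None,fx=.48,fy=.48)])
print(o.shape);cv2.imwrite('pics/crop0.png',o)
m=camera_model('top')
for n,uv,z in [('packettop',(378,203),.13),('carton',(368,202),.069),('mag',(152,202),.06),('can',(223,136),.06),('tmeas',(238,240),.03),('castor',(292,241),.03),('glue',(292,140),.08),('roll',(259,142),.02)]: print(n,back(m,uv,z).round(3))
E
```

```text
(312, 792, 3)
packettop [ 0.509 -0.294  0.13 ]
carton [ 0.516 -0.284  0.069]
mag [0.505 0.298 0.06 ]
can [0.691 0.112 0.06 ]
tmeas [0.407 0.065 0.03 ]
castor [ 0.407 -0.084  0.03 ]
glue [ 0.679 -0.077  0.08 ]
roll [0.685 0.012 0.02 ]
```

View pics/crop0.png

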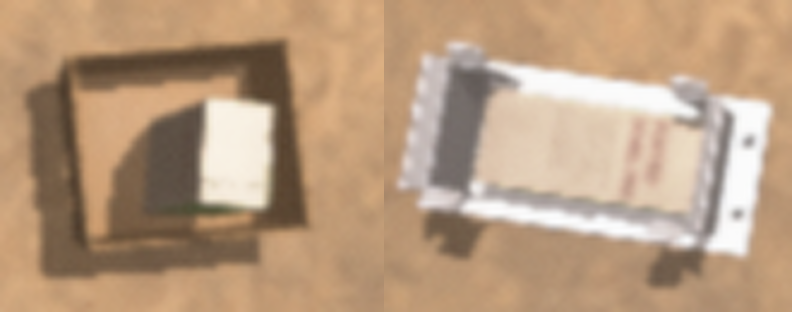

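The packet's thickness runs roughly along world y, and its yaw is about -4°. I'll move above the carton, turning the tool so that it closes along world x across the 58 mm width.

send_rows:
  series:
    - [[88,38,-10,-4,-0.12],[88,77,-21,-8,-0.24],[88,116,-31,-12,-0.36],[88,154,-42,-16,-0.48],[88,193,-52,-20,-0.6]]

```text
time: 0.52
ee_pos: [0.2998, -0.4131, 0.2204]
tcp_rot: [-180.0, -0.0, 48.3]
contact_force: [0.4, -0.4, 0.7]
opening: 1.002
grip_force: 0.0
```

send_rows:
  series:
    - [[88,37,13,0,-0.12],[88,73,26,0,-0.24],[88,110,38,0,-0.36],[88,146,51,0,-0.48],[88,183,64,0,-0.6]]

```text
time: 0.93
ee_pos: [0.4701, -0.3202, 0.2202]
tcp_rot: [-180.0, -0.0, 82.7]
contact_force: [-0.3, -0.4, -0.3]
opening: 1.002
grip_force: 0.0
```

```bash
cat >> h.py <<'E'
def go(x,y,z,yaw):
    s=sense(); p=s['ee_pos']; w=np.radians(s['tcp_rot'][2]); d=np.array([x,y,z])-p
    print('at',np.round(p,4),np.round(s['tcp_rot'],2),'shift',np.round(1000*np.array([d[0]*np.cos(w)+d[1]*np.sin(w),d[0]*np.sin(w)-d[1]*np.cos(w),-d[2]]),1),'turn',np.round(w-np.radians(yaw),3))
E
python3 - <<'E'
from h import *
im,m=snap('wrist','w1.png'); R=np.array(m['R']);print(np.round(-R.T@m['t'],3),np.round(R,3))
go(.511,-.298,.22,86)
for z in(.002,.13): print(proj(m,[.511,-.298,z]))
E
```

```text
[ 0.481 -0.24   0.406] [[ 0.992 -0.129 -0.002]
 [-0.122 -0.944  0.306]
 [-0.042 -0.304 -0.952]]
at [ 0.4746 -0.3166  0.2199] [ 1.7992e+02 -1.2000e-01  8.3340e+01] shift [22.7 34.  -0.1] turn -0.046
[283.73305055 134.13907749]
[295.93208645 152.4352634 ]
```

View pics/w1.png

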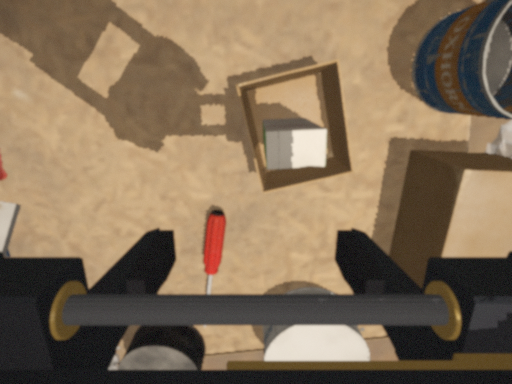

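The wrist view shows the carton at about (295,125) and the packet top around (298,150), close to the predicted (296,152). I'll zoom in on it.

```bash
python3 - <<'E'
import cv2
im=cv2.imread('pics/w1.png')
cv2.imwrite('pics/c1.png',cv2.resize(im[100:190,240:350],(660,540),interpolation=cv2.INTER_CUBIC))
E
```

```text
(no output)
```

View pics/c1.png

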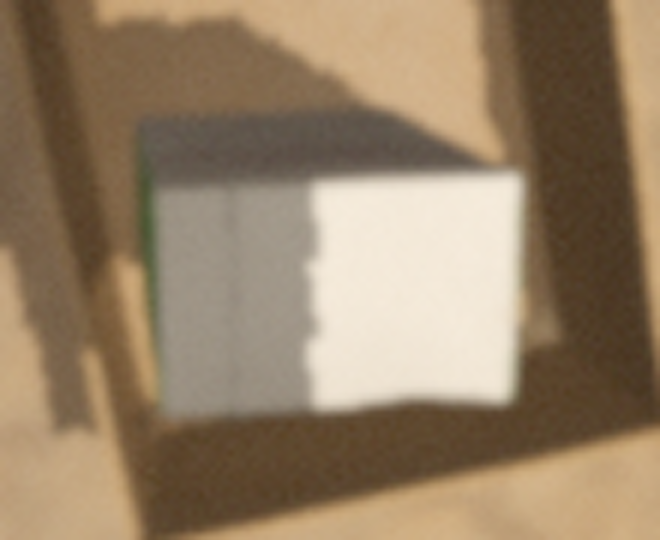

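```bash
python3 - <<'E'
from h import *
m=camera_model('wrist')
P=[back(m,(240+a/6-.4,100+b/6-.4),.130) for a,b in[(157,187),(522,172),(515,403),(163,415)]]
P=np.array(P);print(P.round(4),P.mean(0).round(4))
d=P[1]-P[0]+P[2]-P[3];print(np.linalg.norm(d)/2,np.degrees(np.arctan2(d[1],d[0])))
d=P[0]-P[3]+P[1]-P[2];print(np.linalg.norm(d)/2,np.degrees(np.arctan2(d[1],d[0]))-90)
c=P.mean(0);go(c[0],c[1],.2,83)
E
```

```text
[[ 0.4896 -0.2705  0.13  ]
 [ 0.545  -0.2747  0.13  ]
 [ 0.5423 -0.3108  0.13  ]
 [ 0.4867 -0.3062  0.13  ]] [ 0.5159 -0.2905  0.13  ]
0.055691519415400716 -4.569805040672536
0.03598409850216311 -4.4516821810106535
at [ 0.4746 -0.3166  0.2199] [ 1.7992e+02 -1.2000e-01  8.3340e+01] shift [30.7 38.  19.9] turn 0.006
```

The last picture was taken while the arm was still moving, so I corrected for that. The packet is at about (0.5115, -0.2945) with yaw -5°, which agrees with the top camera.

send_rows:
  series:
    - [[88,13,17,0,-0.015],[88,26,34,0,-0.03],[88,26,34,20,-0.03],[88,26,34,50,-0.03],[88,26,34,60,-0.03]]

```text
time: 1.4
ee_pos: [0.5047, -0.299, 0.1565]
tcp_rot: [-179.7, -0.2, 84.1]
contact_force: [1.0, 0.8, -0.4]
opening: 1.001
grip_force: 0.0
```

send_rows:
  series:
    - [[88,0,0,30,0],[88,0,0,60,0],[88,0,0,76,0],[88,0,0,76,0],[88,0,0,76,0]]

```text
time: 1.82
ee_pos: [0.5057, -0.3005, 0.0847]
tcp_rot: [-180.0, -0.0, 84.0]
contact_force: [0.4, 0.1, 0.7]
opening: 0.999
grip_force: 0.0
```

send_rows:
  series:
    - [[40,0,0,0,0],[40,0,0,0,0],[40,0,0,0,0],[40,0,0,0,0],[40,0,0,0,0]]

```text
time: 2.23
ee_pos: [0.5061, -0.3005, 0.085]
tcp_rot: [179.9, 0.0, 84.0]
contact_force: [1.5, 0.2, 4.0]
opening: 0.65
grip_force: 30.1
```

send_rows:
  series:
    - [[40,0,0,-10,0],[40,0,0,-30,0],[40,0,0,-55,0],[40,0,0,-80,0],[40,0,0,-100,0]]

```text
time: 2.65
ee_pos: [0.506, -0.3004, 0.1872]
tcp_rot: [179.9, 0.1, 84.0]
contact_force: [0.0, -0.5, -1.0]
opening: 0.646
grip_force: 29.9
```

send_rows:
  series:
    - [[40,10,0,0,0],[40,28,-1,0,0],[40,53,-2,0,0],[40,80,-4,0,0],[40,110,-5,0,0]]

```text
time: 3.07
ee_pos: [0.5116, -0.1889, 0.1837]
tcp_rot: [-179.9, -0.0, 84.0]
contact_force: [0.8, -0.0, -0.8]
opening: 0.646
grip_force: 29.9
```

send_rows:
  series:
    - [[40,30,-1,0,0],[40,60,-2,0,0],[40,90,-4,0,0],[40,112,-5,0,0],[40,125,-5,0,0]]

```text
time: 3.48
ee_pos: [0.5197, -0.0627, 0.1841]
tcp_rot: [-179.9, -0.0, 84.2]
contact_force: [0.4, -0.2, -1.3]
opening: 0.647
grip_force: 29.9
```

send_rows:
  series:
    - [[40,0,0,10,0],[40,0,0,25,0],[40,0,0,45,0],[40,0,0,65,0],[40,0,0,80,0]]

```text
time: 3.9
ee_pos: [0.5193, -0.0663, 0.1019]
tcp_rot: [-179.9, -0.0, 84.0]
contact_force: [-0.8, -0.2, -1.1]
opening: 0.649
grip_force: 29.9
```

send_rows:
  series:
    - [[40,0,0,3,0],[40,0,0,6,0],[40,0,0,10,0],[40,0,0,10,0],[40,0,0,10,0]]

```text
time: 4.32
ee_pos: [0.5205, -0.0658, 0.0949]
tcp_rot: [180.0, 0.0, 84.0]
contact_force: [-0.2, -0.5, -1.4]
opening: 0.652
grip_force: 29.9
```

```bash
python3 - <<'E'
from h import *
im,m=snap('side','s1.png'); s=sense(); print(s['ee_pos'],s['contact_force'],s['opening'])
cv2.imwrite('pics/s1c.png',cv2.resize(im[120:260,180:380,::-1],(800,560),interpolation=cv2.INTER_CUBIC))
E
```

```text
[ 0.52057089 -0.06571619  0.09498245] [ 0.36581001 -0.25804517 -0.99271388] 0.6471559067802489
```

View pics/s1c.png

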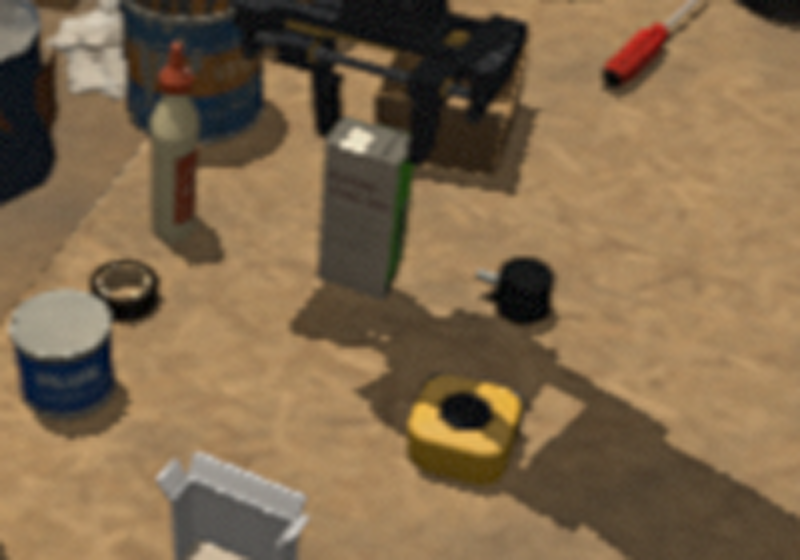

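The packet hangs in the gripper over the clear bench, about 10 mm up and close to vertical, with the bystanders clear of it. I'll lower it to contact.

send_rows:
  series:
    - [[40,0,0,5,0],[40,0,0,8,0],[40,0,0,10,0],[40,0,0,11,0],[40,0,0,11,0]]

```text
time: 4.78
ee_pos: [0.5202, -0.0655, 0.0832]
tcp_rot: [-180.0, -0.0, 84.0]
contact_force: [-1.3, -0.5, -0.1]
opening: 0.647
grip_force: 29.9
```

send_rows:
  series:
    - [[40,0,0,0,0],[40,0,0,0.5,0],[40,0,0,1,0],[40,0,0,1,0],[40,0,0,1,0]]

```text
time: 5.2
ee_pos: [0.5205, -0.0656, 0.0827]
tcp_rot: [180.0, 0.0, 84.0]
contact_force: [-1.0, 0.4, 2.7]
opening: 0.649
grip_force: 29.9
```

send_rows:
  series:
    - [[62,0,0,0,0],[70,0,0,0,0],[80,0,0,0,0],[88,0,0,0,0],[88,0,0,0,0]]

```text
time: 5.62
ee_pos: [0.5202, -0.0655, 0.0823]
tcp_rot: [-180.0, -0.0, 84.0]
contact_force: [-0.0, -0.1, 0.6]
opening: 0.979
grip_force: 0.0
```

send_rows:
  series:
    - [[88,0,0,0,0],[88,0,0,0,0],[88,0,0,-15,0],[88,0,0,-40,0],[88,0,0,-70,0]]

```text
time: 6.03
ee_pos: [0.5194, -0.0653, 0.1521]
tcp_rot: [-179.8, -0.0, 84.0]
contact_force: [1.2, -0.4, 0.3]
opening: 0.998
grip_force: 0.0
```

```bash
python3 - <<'E'
from h import *
im,m=snap('side','s2.png'); im2,mt=snap('top','t2.png')
o=np.hstack([cv2.resize(im[130:210,230:310,::-1],(390,390),interpolation=cv2.INTER_CUBIC),cv2.resize(im2[165:245,235:315,::-1],(390,390),interpolation=cv2.INTER_CUBIC)])
cv2.imwrite('pics/s2c.png',o); 
for z in(0,.128): print(proj(m,[.52,-.0656,z]),proj(mt,[.52,-.0656,z]))
E
```

```text
[271.50419438 191.36173049] [285.11855665 200.92647311]
[273.03699131 157.17631062] [288.67629487 197.03128049]
```

View pics/s2c.png

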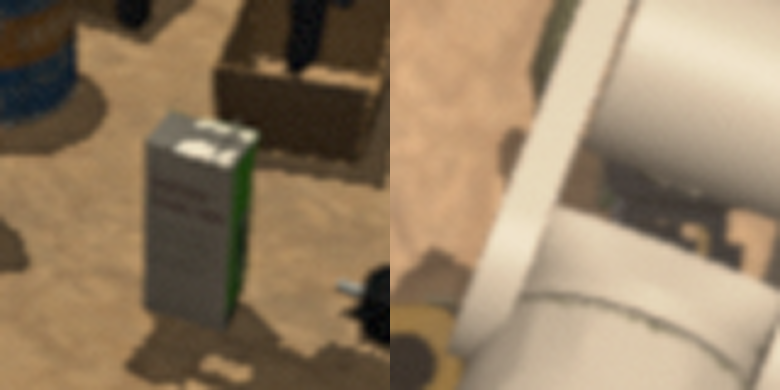

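The packet stands upright and let go, with its top at about (271,159) in the side image against a predicted (273,157). Next I'll back off toward -y, shut the fingers, lower and push near the top.

send_rows:
  series:
    - [[88,-15,0,0,0],[60,-40,0,0,0],[0,-65,0,0,0],[0,-65,0,0,0],[0,-65,0,0,0]]

```text
time: 6.55
ee_pos: [0.5132, -0.1307, 0.1517]
tcp_rot: [-179.9, -0.0, 83.9]
contact_force: [0.1, 0.6, -1.0]
opening: 0.721
grip_force: 0.0
```

send_rows:
  series:
    - [[0,0,0,15,0],[0,0,0,35,0],[0,0,0,46,0],[0,0,0,46,0],[0,0,0,46,0]]

```text
time: 6.97
ee_pos: [0.5134, -0.1293, 0.1062]
tcp_rot: [-179.9, -0.0, 84.1]
contact_force: [-0.1, 0.5, 0.6]
opening: 0.337
grip_force: 0.0
```

send_rows:
  series:
    - [[0,6,0,0,0],[0,14,0,0,0],[0,22,0,0,0],[0,30,0,0,0],[0,38,0,0,0]]

```text
time: 7.38
ee_pos: [0.5177, -0.0913, 0.1068]
tcp_rot: [180.0, 0.0, 84.1]
contact_force: [-0.2, 0.6, -0.2]
opening: 0.005
grip_force: 0.0
```

send_rows:
  series:
    - [[0,8,0,0,0],[0,16,0,0,0],[0,24,0,0,0],[0,32,0,0,0],[0,40,0,0,0]]

```text
time: 7.8
ee_pos: [0.5217, -0.0518, 0.1064]
tcp_rot: [-180.0, -0.0, 84.0]
contact_force: [-0.4, -1.0, 0.3]
opening: 0.005
grip_force: 0.0
```

send_rows:
  series:
    - [[0,5,0,0,0],[0,10,0,0,0],[0,10,0,0,0],[0,10,0,0,0],[0,10,0,0,0]]

```text
time: 8.22
ee_pos: [0.5227, -0.0429, 0.1064]
tcp_rot: [180.0, 0.0, 84.0]
contact_force: [0.8, 0.1, -0.7]
opening: 0.005
grip_force: 0.0
```

```bash
python3 - <<'E'
from h import *
im,m=snap('side','s3.png'); s=sense(); print(s['ee_pos'],s['contact_force'],s['opening'])
cv2.imwrite('pics/s3c.png',cv2.resize(im[110:330,170:350,::-1],(490,600),interpolation=cv2.INTER_CUBIC))
E
```

```text
[ 0.52267158 -0.04293173  0.10640857] [0.19163939 0.23335337 0.51967106] 0.002075900070247124
```

View pics/s3c.png

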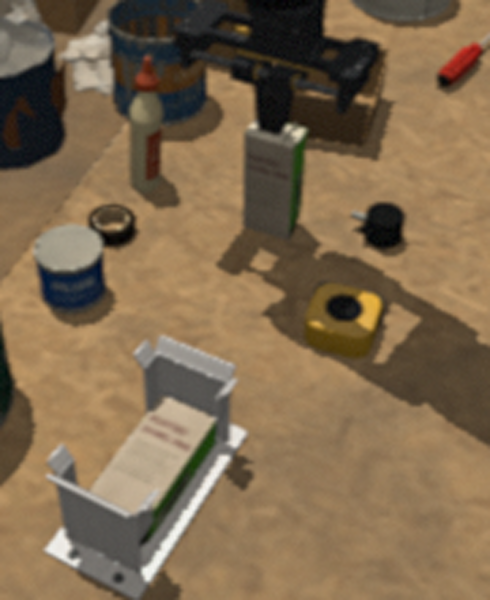

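The side view shows the packet apparently still upright with the finger behind it, so it either slid or only just got touched. I'll work this out numerically from the green side face in both pictures.

```bash
python3 - <<'E'
from h import *
m=camera_model('side')
for f in('s2','s3'):
    im=cv2.imread(f'pics/{f}.png').astype(int); b,g,r=im[...,0],im[...,1],im[...,2]
    k=((g-r>15)&(g-b>15)).astype(np.uint8); k[:130]=0;k[215:]=0;k[:,:250]=0;k[:,300:]=0
    n,l,st,c=cv2.connectedComponentsWithStats(k); i=1+np.argmax(st[1:,4]); ys,xs=np.where(l==i)
    box=cv2.boxPoints(cv2.minAreaRect(np.c_[xs,ys].astype(np.float32))); print(f,st[i],c[i].round(1),box.round(1).tolist())
    for row in (ys.min()+1,ys.max()-3): print(row,xs[ys==row].min(),xs[ys==row].max())
for y in(-.065,-.045,-.025):
    for lean in (0,15):
        a=np.radians(lean);out=[]
        for yy,z in((.019,0),(.019,.128),(-.019,.128),(-.019,0)):
            dy,dz=yy-.019,z; Y=.019+dy*np.cos(a)+dz*np.sin(a); Z=-dy*np.sin(a)+dz*np.cos(a)
            out.append(proj(m,[.521-.029,y+Y,Z]).round(0).tolist())
        print(y,lean,out)
E
```

```text
s2 [278 161   4  21  43] [279.  169.3] [[275.79998779296875, 180.6999969482422], [278.6000061035156, 160.6999969482422], [281.3999938964844, 161.10000610351562], [278.6000061035156, 181.10000610351562]]
162 280 281
178 278 278
s3 [277 161   5  32  62] [278.6 174.3] [[274.79998779296875, 191.6999969482422], [278.5, 160.6999969482422], [281.3999938964844, 161.0], [277.6000061035156, 192.10000610351562]]
162 280 281
189 277 278
-0.065 0 [[278.0, 198.0], [280.0, 163.0], [284.0, 156.0], [282.0, 190.0]]
-0.065 15 [[278.0, 198.0], [276.0, 171.0], [281.0, 161.0], [282.0, 188.0]]
-0.045 0 [[276.0, 202.0], [278.0, 167.0], [282.0, 160.0], [280.0, 194.0]]
-0.045 15 [[276.0, 202.0], [274.0, 176.0], [279.0, 165.0], [280.0, 192.0]]
-0.025 0 [[274.0, 206.0], [276.0, 172.0], [280.0, 164.0], [278.0, 198.0]]
-0.025 15 [[274.0, 206.0], [272.0, 180.0], [276.0, 169.0], [278.0, 196.0]]
```

```bash
python3 - <<'E'
from h import *
im,m=snap('side','s4.png'); s=sense(); print(s['ee_pos'],s['time'],s['joints'])
a=cv2.imread('pics/s3.png').astype(int);b=cv2.imread('pics/s4.png').astype(int)
d=np.abs(a-b).max(2); print('changed',(d>40).sum(), [ (v.min(),v.max()) for v in np.where(d>40)] if (d>40).any() else '')
print(proj(m,s['ee_pos']),proj(m,[.52,-.1,.106]),proj(m,[.476,-.065,.152]))
w,mw=snap('wrist','w4.png'); print(proj(mw,s['ee_pos']))
E
```

```text
[ 0.52264208 -0.04297858  0.10641453] 8.3167 [-1.75130540e+01  2.32035780e+01  9.32698553e+01 -2.54731570e-03
  6.35284366e+01 -1.15261460e+01]
changed 1 [(np.int64(108), np.int64(108)), (np.int64(470), np.int64(470))]
[269.27134835 167.61000747] [276.57408047 156.8210515 ] [288.44209334 153.64358903]
[255.52624455 217.82961301]
```

The picture is fresh and the packet has not moved, so the fingers went just over its top. The real tips look about 35 mm higher than the TCP. I'll check that in the wrist picture.

```bash
python3 - <<'E'
from h import *
m=camera_model('wrist'); p=sense()['ee_pos']; w=np.radians(84); tx=np.array([np.cos(w),np.sin(w),0])
for dz in(0,.02,.035,.05): print(dz,[proj(m,p+[0,0,dz]+tx*a).round(0).tolist() for a in(-.009,0,.009)])
im=cv2.imread('pics/w4.png'); cv2.imwrite('pics/w4s.png',np.hstack([im[90:380,150:370],cv2.resize(cv2.imread('pics/s4.png')[120:205,230:310],(273,290),interpolation=cv2.INTER_CUBIC)]))
E
```

```text
0 [[256.0, 230.0], [256.0, 218.0], [256.0, 205.0]]
0.02 [[256.0, 244.0], [256.0, 231.0], [256.0, 217.0]]
0.035 [[256.0, 257.0], [256.0, 243.0], [256.0, 228.0]]
0.05 [[256.0, 272.0], [256.0, 257.0], [256.0, 241.0]]
```

View pics/w4s.png

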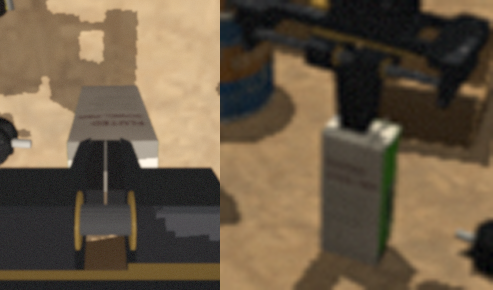

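The wrist view shows the fingers over the packet's top face, so the real tips are about 34 mm above the reported TCP. I'll raise, back off and lower to TCP z≈0.071. That puts the tips near 0.105, still in the packet's upper half by either reckoning. Then I'll push.

send_rows:
  series:
    - [[0,0,0,-20,0],[0,-30,0,-20,0],[0,-60,0,-20,0],[0,-90,0,-20,0],[0,-90,0,-20,0]]

```text
time: 8.78
ee_pos: [0.5129, -0.1365, 0.1265]
tcp_rot: [180.0, 0.1, 83.8]
contact_force: [0.1, 0.3, -0.4]
opening: 0.004
grip_force: 0.0
```

send_rows:
  series:
    - [[0,0,0,20,0],[0,0,0,45,0],[0,0,0,55,0],[0,0,0,55,0],[0,0,0,55,0]]

```text
time: 9.2
ee_pos: [0.5135, -0.132, 0.0718]
tcp_rot: [-180.0, -0.0, 84.1]
contact_force: [0.7, -0.7, 0.3]
opening: 0.003
grip_force: 0.0
```

send_rows:
  series:
    - [[0,8,0,0,0],[0,16,0,0,0],[0,24,0,0,0],[0,32,0,0,0],[0,40,0,0,0]]

```text
time: 9.62
ee_pos: [0.5177, -0.0913, 0.0718]
tcp_rot: [180.0, 0.0, 84.1]
contact_force: [-0.0, 0.3, -0.5]
opening: 0.006
grip_force: 0.0
```

send_rows:
  series:
    - [[0,8,0,0,0],[0,16,0,0,0],[0,24,0,0,0],[0,32,0,0,0],[0,40,0,0,0]]

```text
time: 10.03
ee_pos: [0.5217, -0.0518, 0.0714]
tcp_rot: [-180.0, -0.0, 84.0]
contact_force: [0.2, -0.2, -0.2]
opening: 0.002
grip_force: 0.0
```

send_rows:
  series:
    - [[0,5,0,0,0],[0,10,0,0,0],[0,10,0,0,0],[0,10,0,0,0],[0,10,0,0,0]]

```text
time: 10.45
ee_pos: [0.5227, -0.0429, 0.0714]
tcp_rot: [-180.0, 0.0, 84.0]
contact_force: [-0.6, 0.5, -0.5]
opening: 0.008
grip_force: 0.0
```

```bash
python3 - <<'E'
from h import *
im,m=snap('side','s5.png'); s=sense(); print(s['ee_pos'])
a=cv2.imread('pics/s4.png').astype(int);b=cv2.imread('pics/s5.png').astype(int)
r=im.astype(int)
print(r[150:215:4,262:282:4].tolist())
g=((r[...,1]-r[...,0]>12)&(r[...,1]-r[...,2]>12)); g[:,:200]=0;g[:,320:]=0;g[:130]=0;g[225:]=0;ys,xs=np.where(g);print(len(xs),xs.min(),xs.max(),ys.min(),ys.max())
c=[proj(m,X).round(0).tolist() for X in((.491,-.04,0),(.491,-.04,.038),(.491,.088,.038),(.491,.088,0),(.549,.088,.038))];print(c)
E
```

```text
[ 0.52269691 -0.04295295  0.07143881]
[[[21, 22, 21], [14, 15, 20], [20, 19, 20], [17, 19, 19], [65, 56, 40]], [[133, 109, 77], [20, 22, 22], [21, 22, 21], [16, 18, 16], [36, 28, 20]], [[161, 131, 90], [15, 15, 16], [13, 17, 14], [18, 19, 22], [45, 32, 19]], [[173, 139, 95], [14, 13, 15], [17, 16, 18], [10, 14, 15], [80, 65, 47]], [[169, 136, 95], [12, 10, 12], [11, 12, 13], [87, 71, 52], [160, 130, 94]], [[157, 125, 89], [162, 129, 93], [153, 126, 89], [160, 131, 93], [157, 127, 92]], [[169, 137, 96], [156, 125, 86], [160, 130, 93], [165, 134, 95], [159, 129, 91]], [[180, 146, 101], [171, 137, 97], [168, 133, 93], [174, 140, 94], [167, 132, 91]], [[184, 147, 100], [167, 132, 92], [170, 137, 95], [169, 136, 96], [176, 142, 99]], [[116, 97, 75], [173, 139, 96], [180, 145, 98], [177, 142, 98], [178, 143, 100]], [[193, 173, 146], [182, 164, 137], [94, 84, 72], [153, 124, 90], [162, 132, 94]], [[186, 167, 143], [117, 105, 89], [99, 91, 77], [82, 70, 48], [173, 141, 99]], [[149, 133, 113], [91, 82, 70], [69, 72, 51], [35, 35, 21], [109, 90, 63]], [[176, 159, 133], [179, 173, 136], [40, 49, 32], [89, 71, 50], [83, 66, 46]], [[197, 178, 153], [44, 49, 33], [69, 64, 39], [92, 74, 51], [90, 72, 48]], [[91, 97, 66], [43, 56, 27], [100, 80, 56], [92, 74, 52], [90, 73, 50]], [[30, 63, 13], [86, 69, 49], [146, 114, 77], [88, 71, 48], [88, 71, 50]]]
65 257 273 195 223
[[278.0, 199.0], [278.0, 189.0], [263.0, 218.0], [263.0, 228.0], [243.0, 213.0]]
```

The packet has fallen: the column where it stood is now bare bench, and white and green faces lie at rows 190–214. I'll raise, open, and look from above with the wrist camera.

send_rows:
  series:
    - [[0,0,0,-30,0],[0,0,0,-65,0],[40,5,0,-100,0],[88,10,0,-130,0],[88,10,0,-130,0]]

```text
time: 10.92
ee_pos: [0.5259, -0.033, 0.2074]
tcp_rot: [179.4, 0.1, 84.0]
contact_force: [1.9, -0.5, 0.6]
opening: 0.21
grip_force: 0.0
```

send_rows:
  series:
    - [[88,0,0,0,0],[88,0,0,0,0],[88,0,0,0,0],[88,0,0,0,0],[88,0,0,0,0]]

```text
time: 11.33
ee_pos: [0.5234, -0.0328, 0.2005]
tcp_rot: [-179.9, -0.0, 84.0]
contact_force: [0.4, -1.0, 0.0]
opening: 0.587
grip_force: 0.0
```

```bash
python3 - <<'E'
from h import *
m=camera_model('side')
for dz in(0,.02,.035,.05): print(dz,proj(m,[.5227,-.043,.0714+dz]).round(1))
im,m=snap('wrist','w6.png'); s=sense(); print(s['ee_pos'],s['tcp_rot'])
m2=camera_model('wrist'); print(np.abs(np.array(m['t'])-m2['t']).max())
c=[proj(m,X).round(0).tolist() for X in((.491,-.04,.038),(.491,.088,.038),(.549,.088,.038),(.549,-.04,.038))];print(c)
r=im.astype(int); sat=r.max(2)-r.min(2); val=r.max(2)
k=((sat<.32*val)&(val>120)).astype(np.uint8); k[230:]=0
n,l,st,cc=cv2.connectedComponentsWithStats(k)
for i in range(1,n):
    if st[i,4]>300:
        ys,xs=np.where(l==i); b=cv2.minAreaRect(np.c_[xs,ys].astype(np.float32)); print(st[i],cc[i].round(1),b)
E
```

```text
0 [268.9 177.3]
0.02 [269.1 171.8]
0.035 [269.3 167.6]
0.05 [269.4 163.3]
[ 0.52348849 -0.03279194  0.20070171] [-1.79924002e+02 -1.56508832e-02  8.40280419e+01]
0.0001782899167172003
[[230.0, 172.0], [214.0, 57.0], [268.0, 51.0], [278.0, 167.0]]
[ 369    0   74   45 2558] [403.8  18.2] ((405.5, 22.0), (44.0, 73.0), 90.0)
[ 231   44   54  124 6027] [258.6 106.4] ((257.4999694824219, 105.49998474121094), (122.99998474121094, 52.99999237060547), 90.0)
[399 180  37  39 837] [415.4 199.3] ((416.8461608886719, 202.2692413330078), (37.153846740722656, 35.07692337036133), 22.61986541748047)
```

```bash
cat >> h.py <<'E'
def quad(im,m,z,roi,frac=.32,vmin=120):
    r=im.astype(int); sat=r.max(2)-r.min(2); val=r.max(2)
    k=((sat<frac*val)&(val>vmin)).astype(np.uint8); q=np.zeros_like(k); x0,y0,x1,y1=roi; q[y0:y1,x0:x1]=k[y0:y1,x0:x1]
    n,l,st,cc=cv2.connectedComponentsWithStats(q); i=1+np.argmax(st[1:,4])
    ct=max(cv2.findContours((l==i).astype(np.uint8),cv2.RETR_EXTERNAL,cv2.CHAIN_APPROX_NONE)[0],key=len); h=cv2.convexHull(ct)
    for e in np.linspace(.01,.1,40):
        a=cv2.approxPolyDP(h,e*cv2.arcLength(h,True),True)[:,0]
        if len(a)<=4: break
    P=np.array([back(m,p,z) for p in a]); return a,P
E
python3 - <<'E'
from h import *
m=camera_model('wrist'); im=cv2.imread('pics/w6.png')[:,:,::-1]
a,P=quad(im,m,.038,(200,30,320,200)); print(a.tolist(),P[:,:2].round(4).tolist(),P.mean(0).round(4))
for i in range(4):
    d=P[(i+1)%4]-P[i]; print(np.linalg.norm(d).round(4),np.degrees(np.arctan2(d[1],d[0])).round(1))
o=np.hstack([cv2.polylines(im[30:210,180:330,::-1].copy(),[(a-[180,30]).astype(np.int32)],1,(0,0,255),1),cv2.imread('pics/s5.png')[130:310,180:330]])
cv2.imwrite('pics/v6.png',cv2.resize(o,None,fx=2.6,fy=2.6))
E
```

```text
[[242, 44], [284, 51], [280, 167], [237, 162]] [[0.5225, 0.0979], [0.5664, 0.0864], [0.552, -0.0404], [0.5013, -0.0289]] [0.5356 0.0288 0.038 ]
0.0454 -14.7
0.1275 -96.5
0.0519 167.2
0.1285 80.5
```

The packet lies at about (0.530, 0.025) with its length along 83.5°. I'll go above it and descend with the gripper open.

send_rows:
  series:
    - [[88,20,0,0,0],[88,45,0,0,0],[88,58,0,20,0],[88,58,0,55,0],[88,58,0,90,0]]

```text
time: 11.8
ee_pos: [0.5301, 0.0257, 0.1107]
tcp_rot: [179.9, 0.0, 84.1]
contact_force: [0.5, -1.0, -1.0]
opening: 0.99
grip_force: 0.0
```

send_rows:
  series:
    - [[88,0,0,30,0],[88,0,0,60,0],[88,0,0,80,0],[88,0,0,90,0],[88,0,0,90,0]]

```text
time: 12.22
ee_pos: [0.5286, 0.0251, 0.0196]
tcp_rot: [-179.8, -0.0, 84.0]
contact_force: [0.0, 0.2, -0.6]
opening: 0.999
grip_force: 0.0
```

```bash
python3 - <<'E'
from h import *
im,m=snap('side','s7.png'); s=sense(); print(s['ee_pos'],s['tcp_rot'][2],s['opening'])
p=s['ee_pos']
for x in(-.050,.050):
    for dz in(0,.02,.035,.05): print(x,dz,proj(m,p+[x,0,dz]).round(1))
o=im[120:250,190:330,::-1]
cv2.imwrite('pics/v7.png',cv2.resize(o,None,fx=4.4,fy=4.4,interpolation=cv2.INTER_CUBIC))
E
```

```text
[0.52959629 0.02496353 0.02121044] 84.03778308532742 0.9988815476839992
-0.05 0 [274.8 208.9]
-0.05 0.02 [275.1 203.7]
-0.05 0.035 [275.3 199.7]
-0.05 0.05 [275.6 195.6]
0.05 0 [241.9 200.2]
0.05 0.02 [241.8 195. ]
0.05 0.035 [241.7 191. ]
0.05 0.05 [241.6 186.9]
```

View pics/v7.png

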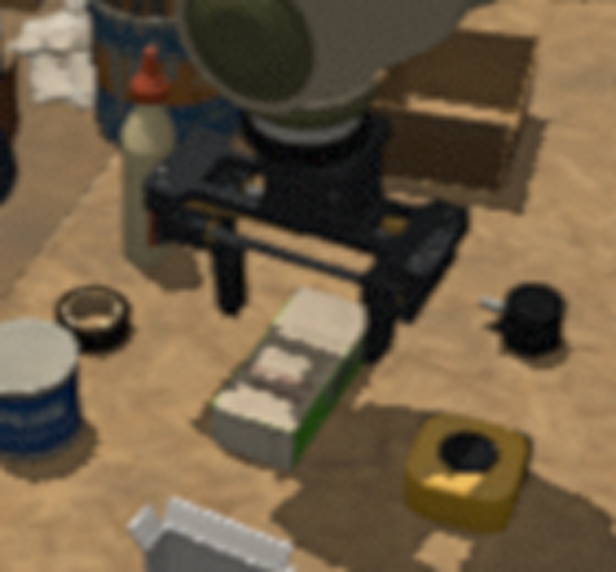

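The fingers straddle the lying packet at its middle, and the tips measure about 33 mm above the reported TCP. I'll descend another 38 mm in steps, watching the force.

send_rows:
  series:
    - [[88,0,0,8,0],[88,0,0,16,0],[88,0,0,24,0],[88,0,0,30,0],[88,0,0,30,0]]

```text
time: 12.68
ee_pos: [0.5291, 0.0251, -0.0098]
tcp_rot: [-179.9, -0.0, 84.0]
contact_force: [-0.2, 1.0, 0.5]
opening: 1.002
grip_force: 0.0
```

send_rows:
  series:
    - [[88,0,0,3,0],[88,0,0,6,0],[88,0,0,8,0],[88,0,0,8,0],[88,0,0,8,0]]

```text
time: 13.1
ee_pos: [0.5298, 0.025, -0.0165]
tcp_rot: [180.0, -0.0, 84.0]
contact_force: [-0.6, 0.1, -0.4]
opening: 1.001
grip_force: 0.0
```

send_rows:
  series:
    - [[40,0,0,0,0],[40,0,0,0,0],[40,0,0,0,0],[40,0,0,0,0],[40,0,0,0,0]]

```text
time: 13.52
ee_pos: [0.5299, 0.0249, -0.0165]
tcp_rot: [180.0, 0.0, 84.0]
contact_force: [0.1, -0.6, 1.2]
opening: 0.646
grip_force: 30.0
```

send_rows:
  series:
    - [[40,0,0,-10,0],[40,0,0,-40,0],[40,0,0,-75,0],[40,0,0,-110,0],[40,0,0,-140,0]]

```text
time: 13.93
ee_pos: [0.5298, 0.025, 0.1265]
tcp_rot: [179.9, 0.0, 84.0]
contact_force: [0.5, 0.3, -0.9]
opening: 0.652
grip_force: 30.0
```

send_rows:
  series:
    - [[40,0,0,0,0],[40,0,0,0,0],[40,0,0,0,0],[40,0,0,0,0],[40,0,0,0,0]]

```text
time: 14.35
ee_pos: [0.5291, 0.025, 0.1222]
tcp_rot: [-179.9, -0.0, 84.0]
contact_force: [0.9, 0.6, -0.6]
opening: 0.655
grip_force: 30.0
```

```bash
python3 - <<'E'
from h import *
im,m=snap('wrist','w8.png'); s=sense(); p=s['ee_pos'];print(p,s['opening'],s['contact_force'])
mt=camera_model('top'); imt=cv2.imread('pics/top0.png')[:,:,::-1]
# lower packet top face in top image (z=.042), cream cardboard top, measured by eye from crop0
c=np.array([(490,92),(700,112),(690,215),(478,185)])-[384,0]
P=np.array([back(mt,(110+a/4.8-.4,170+b/4.8-.4),.042) for a,b in c]);print(P.round(4).tolist(),P.mean(0).round(4))
# magazine metal: top-view mask of bright grey
r=imt.astype(int); k=((r.max(2)-r.min(2)<.15*r.max(2))&(r.max(2)>90)); k[:170]=0;k[230:]=0;k[:,:105]=0;k[:,200:]=0
ys,xs=np.where(k); b=cv2.minAreaRect(np.c_[xs,ys].astype(np.float32)); print(b, len(xs))
q=cv2.boxPoints(b); print([back(mt,u,.09).round(3).tolist() for u in q],back(mt,b[0],.05).round(4))
print([proj(m,[.505,.298,z]).round(0).tolist() for z in(.004,.09)])
E
```

```text
[0.52920286 0.02503521 0.12238627] 0.6481776751269281 [ 0.25166549  0.083927   -1.58702203]
[[0.542, 0.36, 0.042], [0.5328, 0.2395, 0.042], [0.4738, 0.2428, 0.042], [0.4886, 0.3641, 0.042]] [0.5093 0.3016 0.042 ]
((151.49838256835938, 200.5106201171875), (73.86701965332031, 34.859561920166016), 8.652542114257812) 1483
[[0.474, 0.394, 0.09], [0.566, 0.385, 0.09], [0.54, 0.191, 0.09], [0.449, 0.202, 0.09]] [0.5101 0.3023 0.05  ]
[[189.0, -161.0], [152.0, -299.0]]
```

The packet is gripped and lifted. Now I'll measure the magazine more closely in the unobstructed top view, printing classified pixels rather than viewing another picture.

```bash
python3 - <<'E'
from h import *
im=cv2.imread('pics/top0.png').astype(int)
r=im[...,2];b=im[...,0]; v=im.max(2); s=(v-im.min(2))/np.maximum(v,1)
print('    '+''.join(str(x//10%10) if x%10==0 else ' ' for x in range(108,196)))
for y in range(174,228):
    print(y,''.join('#' if s[y,x]<.16 and v[y,x]>170 else '+' if s[y,x]<.2 and v[y,x]>110 else ':' if s[y,x]<.25 else 'o' if s[y,x]<.36 and v[y,x]>150 else '.' for x in range(108,196)))
m=camera_model('top')
w=np.radians(-6);R=np.array([[np.cos(w),-np.sin(w)],[np.sin(w),np.cos(w)]])
def pr(x,y,z):
    q=R@[x,y]; return proj(m,[.508+q[0],.299+q[1],z]).round(1).tolist()
print('floor in',[pr(x,y,.004) for x,y in((-.034,-.072),(.034,-.072),(.034,.072),(-.034,.072))])
print('flare',[pr(x,y,.099) for x,y in((-.034,-.082),(.034,-.082),(.034,.082),(-.034,.082))])
print('pk',[pr(x,y,.042) for x,y in((-.029,-.064),(.029,-.064),(.029,.064),(-.029,.064))])
E
```

```text
1         2         3         4         5         6         7         8         9     
174 ........................................................................................
175 ........................................................................................
176 ........................................................................................
177 ........................................................................................
178 ...............oooooo...................................................................
179 ..............o+###+::o.................................................................
180 ..........ooo.o+######:o................................................................
181 .........o:+:oo+###+##+oo...............................................................
182 .........o######+++##+++::ooooo.........................................................
183 .........o######+++#+++######+++:ooo....................................................
184 .........:#####+++++++++###########++::oooo....................................
[... 3521 characters left out ...]
..:+########o.........
223 ..........................oo.ooooo.ooooooooo.oo...oo.oooooo..........ooooo::+:o.........
224 ...........................o..oooo..oo.ooooooo....oooooooo..........o.o...oooo..........
225 ...........................o..ooooooooooooooo.......ooooo...........oo..................
226 ..........................oo.o.ooooo..oo.ooo.......ooooo............oooo....oo..........
227 ...............................oooooo.o.oooo........oo..o.......oooooooo...o............
floor in [[179.9, 217.6], [183.4, 193.8], [133.1, 187.6], [129.3, 211.3]]
flare [[177.6, 216.7], [181.3, 190.9], [119.3, 183.2], [115.1, 208.9]]
pk [[175.0, 214.9], [178.0, 194.0], [131.8, 188.2], [128.6, 209.1]]
```

```bash
python3 - <<'E'
from h import *
m=camera_model('top')
def pr(c,x,y,z):
    w=np.radians(c[2]); return proj(m,[c[0]+x*np.cos(w)-y*np.sin(w),c[1]+x*np.sin(w)+y*np.cos(w),z]).round(1).tolist()
for c in((.508,.299,-6),(.508,.302,-7.5),(.510,.301,-7.5)):
    print(c)
    print(' back lips L(126,178.7) R(172,185.3)',pr(c,.046,.062,.099),pr(c,.046,-.062,.099))
    print(' front lip L(119,213.5)',pr(c,-.046,.062,.099))
    print(' end edges L(117.2,183)(112.5,208) R(180.5,195)(177,213)',pr(c,.034,.084,.099),pr(c,-.034,.084,.099),pr(c,.02,-.084,.099),pr(c,-.03,-.084,.099))
E
```

```text
(0.508, 0.299, -6)
 back lips L(126,178.7) R(172,185.3) [127.5, 179.6] [174.4, 185.4]
 front lip L(119,213.5) [122.0, 214.4]
 end edges L(117.2,183)(112.5,208) R(180.5,195)(177,213) [118.5, 183.1] [114.4, 208.8] [181.3, 196.3] [178.6, 215.2]
(0.508, 0.302, -7.5)
 back lips L(126,178.7) R(172,185.3) [126.9, 179.0] [173.6, 186.1]
 front lip L(119,213.5) [120.5, 213.7]
 end edges L(117.2,183)(112.5,208) R(180.5,195)(177,213) [117.8, 182.3] [113.0, 207.9] [180.2, 197.1] [177.0, 216.0]
(0.51, 0.301, -7.5)
 back lips L(126,178.7) R(172,185.3) [127.4, 178.3] [174.0, 185.3]
 front lip L(119,213.5) [120.9, 212.9]
 end edges L(117.2,183)(112.5,208) R(180.5,195)(177,213) [118.3, 181.5] [113.5, 207.1] [180.6, 196.3] [177.4, 215.2]
```

```bash
python3 - <<'E'
from h import *
m=camera_model('wrist'); im=cv2.imread('pics/w8.png')[:,:,::-1]; s=sense();p=s['ee_pos'];w=np.radians(s['tcp_rot'][2]);print(p)
t=np.array([np.cos(w),np.sin(w),0]);n=np.array([np.sin(w),-np.cos(w),0]);top=p+[0,0,.0545]
print('pred far end mid (off 0)',[proj(m,top+t*a+n*b).round(0).tolist() for a in(.06,.064,.068) for b in(-.029,.029)])
r=im.astype(int); v=r.max(2); sa=(v-r.min(2))/np.maximum(v,1)
print('    '+''.join(str(x//10%10) if x%10<2 else ' ' for x in range(180,330,2)))
for y in range(60,240,4): print(y,''.join('o' if sa[y,x]<.32 and v[y,x]>110 else '#' if v[y,x]<50 else ':' if sa[y,x]<.3 else '.' for x in range(180,330,2)))
E
```

```text
[0.52920286 0.02503521 0.12238627]
pred far end mid (off 0) [[190.0, 142.0], [321.0, 142.0], [189.0, 133.0], [321.0, 133.0], [188.0, 124.0], [322.0, 124.0]]
    8    9    0    1    2    3    4    5    6    7    8    9    0    1    2    
60 ...........................................................................
64 ...........................................................................
68 ...........................................................................
72 ...........................................................................
76 ...........................................................................
80 ...........................................................................
84 ...........................................................................
88 ...........................................................................
92 ...........................................................................
96 ...........................................................................
100 .....................................................................
[... 2026 characters left out ...]
oooooooooooooooooooooooooooooooooooooooooooooooooooo........
208 .........oooooooooooooooooooooooooooooooooooooooooooooooooooooooooo........
212 .........oooooo.ooooooooooo.o..oooo.ooooooooooooo.oooo..ooooooooooo........
216 .........oooooo.oooooooo.oo..oo.ooo.oooooooooo.oooooooooo..oooooooo........
220 .........oooooooooooooooooooooooooooooooooooooooooooooooooooooooooo........
224 .........oooooooooooooooooooooooooooooooooooooooooooooooooooooooooo........
228 .........oooooooooooooooooooooooooooooooooooooooooooooooooooooooooo........
232 ########:oooooooooooooooooooooooooooooooooooooooooooooooooooooooooo########
236 #########ooooooooooooooooooooooooooooooooooooooooooooooooooooooooo:########
```

The packet sits square in the hand, with its middle about 3 mm ahead of the TCP. The magazine centre is about (0.509, 0.302), yaw -7.5°. I'll move above it.

send_rows:
  series:
    - [[40,15,-3,0,0],[40,42,-8,0,0],[40,75,-14,0,0],[40,110,-20,0,0],[40,145,-26,0,0.01]]

```text
time: 14.82
ee_pos: [0.5184, 0.1732, 0.1228]
tcp_rot: [-179.9, 0.0, 83.4]
contact_force: [1.3, 1.2, -0.6]
opening: 0.651
grip_force: 30.0
```

send_rows:
  series:
    - [[40,35,-6,0,0.01],[40,70,-13,0,0.017],[40,98,-18,0,0.017],[40,118,-22,0,0.017],[40,125,-23,0,0.017]]

```text
time: 15.23
ee_pos: [0.5093, 0.3012, 0.1226]
tcp_rot: [-179.9, 0.0, 82.7]
contact_force: [-0.5, -0.1, -0.1]
opening: 0.649
grip_force: 30.0
```

send_rows:
  series:
    - [[40,0,0,0,0],[40,0,0,0,0],[40,0,0,0,0],[40,0,0,0,0],[40,0,0,0,0]]

```text
time: 15.65
ee_pos: [0.5106, 0.2977, 0.1235]
tcp_rot: [180.0, 0.0, 82.4]
contact_force: [-0.8, 0.4, -0.0]
opening: 0.647
grip_force: 30.0
```

```bash
python3 - <<'E'
from h import *
im,m=snap('wrist','w9.png'); go(.5086,.299,.1224,82.5)
r=im.astype(int); v=r.max(2); sa=(v-r.min(2))/np.maximum(v,1)
c=(.509,.302,-7.5)
def pr(x,y,z):
    w=np.radians(c[2]); return proj(m,[c[0]+x*np.cos(w)-y*np.sin(w),c[1]+x*np.sin(w)+y*np.cos(w),z]).round(0).tolist()
print('far flare edge',pr(-.034,.082,.099),pr(.034,.082,.099),'wall',pr(-.034,.072,.086),pr(.034,.072,.086),'lips out',pr(-.044,.062,.099),pr(.044,.062,.099),'in',pr(-.034,.062,.086),pr(.034,.062,.086))
print('    '+''.join(str(x//10%10) if x%10<3 else ' ' for x in range(150,363,3)))
for y in range(20,200,4): print('%3d '%y+''.join('#' if v[y,x]<50 else 'M' if sa[y,x]<.1 and v[y,x]>130 else 'm' if sa[y,x]<.14 else 'o' if sa[y,x]<.3 and v[y,x]>100 else '.' for x in range(150,363,3)))
E
```

```text
at [0.5106 0.2979 0.1235] [179.99   0.    82.43] shift [ 0.8 -2.1  1.1] turn -0.001
far flare edge [201.0, 84.0] [303.0, 84.0] wall [205.0, 100.0] [300.0, 99.0] lips out [188.0, 115.0] [316.0, 115.0] in [206.0, 114.0] [299.0, 114.0]
    5   6  7  8   9  0  1   2  3  4   5  6  7   8  9  0   1  2  3   4  5  6
 20 .......................................................................
 24 .......................................................................
 28 .......................................................................
 32 .......................................................................
 36 .......................................................................
 40 .......................................................................
 44 .......................................................................
 48 .......................................................................
 52 .......................................................................
 56 .......................................................................
 60 ...........................
[... 1928 characters left out ...]
o...............
164 ..............oooooooooooooooooooooooooooooooooooooooooo...............
168 ...............ooooooooooooooooooooooooooooooooooooooooo...............
172 ...............ooooooooooooooooooooooooooooooooooooooooo...............
176 ...............oooooooooooooooooooooooooooooooooooooooo................
180 ...............oooooooooooooooooooooooooooooooooooooooo................
184 ...............ooooo.ooo.oooooo.ooooooooooooooooooooooo................
188 ...............ooooo..oooooooo.oooooo.ooooooooooooooooo................
192 ...............ooooo.ooo.ooo.o.oooooo.ooo.ooooooooooooo................
196 ................ooooooooooooooooooooooooooooooooooooooo................
```

The magazine is about 3 mm toward world -x of the hand and about 4 mm further along +y. I'll correct for that and descend with force checks.

send_rows:
  series:
    - [[40,4,-3,0,0],[40,4,-3,8,0],[40,4,-3,20,0],[40,4,-3,33,0],[40,4,-3,40,0]]

```text
time: 16.12
ee_pos: [0.507, 0.3029, 0.0815]
tcp_rot: [-179.9, 0.1, 82.5]
contact_force: [-0.8, -0.3, -0.8]
opening: 0.646
grip_force: 30.0
```

send_rows:
  series:
    - [[40,0,0,6,0],[40,0,0,12,0],[40,0,0,18,0],[40,0,0,24,0],[40,0,0,24,0]]

```text
time: 16.53
ee_pos: [0.5074, 0.3029, 0.0583]
tcp_rot: [-179.9, 0.0, 82.5]
contact_force: [-0.2, -0.7, -0.8]
opening: 0.649
grip_force: 30.0
```

send_rows:
  series:
    - [[40,0,0,5,0],[40,0,0,10,0],[40,0,0,15,0],[40,0,0,20,0],[40,0,0,20,0]]

```text
time: 16.95
ee_pos: [0.5073, 0.3028, 0.0382]
tcp_rot: [-179.9, 0.0, 82.5]
contact_force: [-1.3, -0.1, -0.4]
opening: 0.653
grip_force: 30.0
```

No contact so far, with the packet's bottom at about 0.055. I'll go on down until it touches.

send_rows:
  series:
    - [[40,0,0,2,0],[40,0,0,4,0],[40,0,0,6,0],[40,0,0,8,0],[40,0,0,8,0]]

```text
time: 17.37
ee_pos: [0.5077, 0.303, 0.031]
tcp_rot: [-180.0, 0.0, 82.5]
contact_force: [-0.2, -0.1, -1.2]
opening: 0.65
grip_force: 30.0
```

send_rows:
  series:
    - [[40,0,0,1,0],[40,0,0,2,0],[40,0,0,3,0],[40,0,0,3,0],[40,0,0,3,0]]

```text
time: 17.78
ee_pos: [0.5078, 0.3031, 0.0284]
tcp_rot: [-180.0, 0.0, 82.5]
contact_force: [0.2, -0.1, -1.3]
opening: 0.653
grip_force: 30.0
```

send_rows:
  series:
    - [[40,0,0,1,0],[40,0,0,2,0],[40,0,0,3,0],[40,0,0,3,0],[40,0,0,3,0]]

```text
time: 18.2
ee_pos: [0.5079, 0.3031, 0.0259]
tcp_rot: [180.0, -0.0, 82.5]
contact_force: [-2.6, -0.8, 5.3]
opening: 0.651
grip_force: 30.0
```

Contact came at about 5 N, at the expected height. I'll release and withdraw.

send_rows:
  series:
    - [[60,0,0,0,0],[66,0,0,0,0],[72,0,0,0,0],[78,0,0,0,0],[78,0,0,0,0]]

```text
time: 18.62
ee_pos: [0.5078, 0.303, 0.0253]
tcp_rot: [-180.0, 0.0, 82.5]
contact_force: [-0.3, 0.4, -0.9]
opening: 0.884
grip_force: 0.0
```

send_rows:
  series:
    - [[78,0,0,0,0],[78,0,0,-10,0],[78,0,0,-30,0],[78,0,0,-60,0],[78,0,0,-95,0]]

```text
time: 19.03
ee_pos: [0.5071, 0.3027, 0.1211]
tcp_rot: [-179.9, 0.1, 82.5]
contact_force: [-0.1, 0.4, 0.5]
opening: 0.887
grip_force: 0.0
```

send_rows:
  series:
    - [[78,0,0,-30,0],[78,-20,0,-60,0],[78,-50,0,-80,0],[78,-60,0,-80,0],[78,-60,0,-80,0]]

```text
time: 19.45
ee_pos: [0.5003, 0.2421, 0.2017]
tcp_rot: [179.9, -0.0, 82.4]
contact_force: [0.3, -0.6, -0.2]
opening: 0.886
grip_force: 0.0
```

send_rows:
  series:
    - [[78,0,0,0,0],[78,0,0,0,0],[78,0,0,0,0],[78,0,0,0,0],[78,0,0,0,0]]

```text
time: 19.87
ee_pos: [0.4998, 0.2441, 0.1998]
tcp_rot: [-179.9, 0.0, 82.5]
contact_force: [0.0, -0.1, 0.7]
opening: 0.886
grip_force: 0.0
```

```bash
python3 - <<'E'
from h import *
im,m=snap('wrist','w10.png'); s=sense(); print(s['ee_pos'],s['contact_force'],s['time'])
c=(.508,.305,-7.5)
def pr(x,y,z):
    w=np.radians(c[2]); return proj(m,[c[0]+x*np.cos(w)-y*np.sin(w),c[1]+x*np.sin(w)+y*np.cos(w),z]).round(0).tolist()
for z in(.080,.061): print(z,[pr(x,y,z) for x,y in((-.029,-.064),(.029,-.064),(.029,.064),(-.029,.064))])
print('wall tops',[pr(x,y,.086) for x,y in((-.034,-.072),(.034,-.072),(.034,.072),(-.034,.072))])
r=im.astype(int); v=r.max(2); sa=(v-r.min(2))/np.maximum(v,1)
print('    '+''.join(str(x//10%10) if x%10<2 else ' ' for x in range(190,330,2)))
for y in range(20,250,4): print('%3d '%y+''.join('#' if v[y,x]<50 else 'M' if sa[y,x]<.1 and v[y,x]>130 else 'm' if sa[y,x]<.14 else 'o' if sa[y,x]<.3 and v[y,x]>100 else '.' for x in range(190,330,2)))
E
```

```text
[0.49987631 0.24397181 0.19996571] [ 0.11718906 -0.23852871  0.17213751] 19.9167
0.08 [[229.0, 175.0], [283.0, 175.0], [287.0, 42.0], [225.0, 42.0]]
0.061 [[230.0, 170.0], [282.0, 170.0], [285.0, 45.0], [227.0, 45.0]]
wall tops [[224.0, 184.0], [288.0, 184.0], [294.0, 31.0], [218.0, 31.0]]
    9    0    1    2    3    4    5    6    7    8    9    0    1    2    
 20 ...........oMMMMMMMMMMMMMMMMMMMMMMMMMMMMMMMMMMMMMMMMMMo...............
 24 ...........oMMMMMMMMMMMMMMMMMMMMMMMMMMMMMMMMMMMMMMMMMm................
 28 ......oMMMooMMMMMMMMMMMMMMMMMMMMMMMMMMMMMMMMMMMMMMMMMo.oomMo..........
 32 ......mMMMMMMMMmmmmmmmmmmmmmmmmmmmmmmmmmmmmmmmmmmmmMMMMMMMMo..........
 36 ......mMMMMMMMMmmmmmmmmMmmmmmmmmmmmmmmmmmmmmmmmmmmmMMMMMMMMo..........
 40 ......mMMMMMMMMMmmmmmmmoommMmmmmmmmmmmmmmmmmmmmmmmmMMMMMMMM...........
 44 ......oMMMMMMMMMMMooooooooooooooooooooooooooooooommMMMMMMMM...........
 48 ......oMMMMMMMMMMMooooooooooooooooooooooooooooooommMMMMMMMM...........
 52 ......omMMMMMMMMMMooooooooooooooooooooooooooooooommMMMMMmmo...........
 56 .............oMMMMooooooooooooooooooooooooooooooomMMo..
[... 2915 characters left out ...]
.........................
216 ......................................................................
220 ......................................................................
224 ......................................................................
228 ......................................................................
232 ......................................................................
236 ......................................................................
240 ......................................................................
244 ......................................................................
248 .....................................................................#
```

The packet's top face spans rows 43–174 and columns 226–286, matching the prediction for a flat packet with its top 80 mm high. It is centred between the walls and the gripper is clear, so I'll hand in.

```bash
python3 -c "
from h import *
print(hand_in())"
```

```text
the job is handed in; nothing more can be done
None
```

The packet was stood on the bench, tipped over, and loaded flat on the lower packet in the magazine; the final wrist image shows it centred, and the job is handed in (no verdict was returned).

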